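# Put the check weights in order on the weight board

## Task

Put the four steel check weights away in order of size on the white weight board: one standing upright in the middle of each black round pad, the biggest on the pad next to the upright end plate, then smaller and smaller towards the other end. Let go of them all at the end.

Things in the scene. Friction and masses are not known exactly. Their poses are not given: they have to be found in the camera images.
- weight_1: The biggest of four bright steel check weights: an upright cylinder 42 mm in diameter and 52 mm high with a narrower knob on top, 72 mm high in all, about 0.6 kg. It stands loose on the table. Origin: centre of its underside; z up.
- weight_2: The second biggest of four bright steel check weights: an upright cylinder 34 mm in diameter and 40 mm high with a narrower knob on top, 56 mm high in all, about 0.3 kg. It stands loose on the table. Origin: centre of its underside; z up.
- weight_3: The second smallest of four bright steel check weights: an upright cylinder 26 mm in diameter and 30 mm high with a narrower knob on top, 42 mm high in all, about 0.13 kg. It stands loose on the table. Origin: centre of its underside; z up.
- weight_4: The smallest of four bright steel check weights: an upright cylinder 18 mm in diameter and 20 mm high with a narrower knob on top, 29 mm high in all, about 0.05 kg. It stands loose on the table. Origin: centre of its underside; z up.
- pad_a: One of four equal flat black rubber discs, 56 mm in diameter, 3 mm thick, in a straight row 75 mm apart, fixed on a low white board (95 x 345 mm, 10 mm high) that lies on the table; this one lies at one end of the row, next to pad_b. The row runs along this body's y axis (pad_a lies towards +y). Origin: centre of its underside, on the board, 10 mm above the table; its top is 3 mm higher.
- pad_b: One of four equal flat black rubber discs, 56 mm in diameter, 3 mm thick, in a straight row 75 mm apart, fixed on a low white board (95 x 345 mm, 10 mm high) that lies on the table; this one lies between pad_a and pad_c. The row runs along this body's y axis (pad_a lies towards +y). Origin: centre of its underside, on the board, 10 mm above the table; its top is 3 mm higher.
- pad_c: One of four equal flat black rubber discs, 56 mm in diameter, 3 mm thick, in a straight row 75 mm apart, fixed on a low white board (95 x 345 mm, 10 mm high) that lies on the table; this one lies between pad_b and pad_d. The row runs along this body's y axis (pad_a lies towards +y). Origin: centre of its underside, on the board, 10 mm above the table; its top is 3 mm higher.
- pad_d: One of four equal flat black rubber discs, 56 mm in diameter, 3 mm thick, in a straight row 75 mm apart, fixed on a low white board (95 x 345 mm, 10 mm high) that lies on the table; this one lies at the other end of the row, next to pad_c. The row runs along this body's y axis (pad_a lies towards +y). Origin: centre of its underside, on the board, 10 mm above the table; its top is 3 mm higher.
- end_plate: Upright aluminium plate, 75 mm wide across the row, 6 mm thick, 45 mm high, on a foot 24 mm deep, fixed on one end of the white board, 43.5 mm beyond the middle of the last pad; it may be at either end. The board's other end has only two low dark thumb screws (6 mm high). Origin: centre of its underside, on the board.
There are look-alikes about, which are no part of the job. Leave any orange or yellow look-alike of the weight_1 alone.

How it is judged:
At the end, for the whole second after the job is handed in: Each weight stands upright (within 0.1 rad) and at rest on its own pad, its middle within 10 mm of the pad's middle: the biggest on the pad beside the end plate, then the second biggest, the second smallest, and the smallest on the pad at the other end (((horizontal distance between end_plate and pad_a below 0.08 m and horizontal distance between weight_1 and pad_a below 0.01 m and z of weight_1 in the frame of pad_a between 0 and 0.006 m and horizontal distance between weight_2 and pad_b below 0.01 m and z of weight_2 in the frame of pad_b between 0 and 0.006 m and horizontal distance between weight_3 and pad_c below 0.01 m and z of weight_3 in the frame of pad_c between 0 and 0.006 m and horizontal distance between weight_4 and pad_d below 0.01 m and z of weight_4 in the frame of pad_d between 0 and 0.006 m) or (horizontal distance between end_plate and pad_d below 0.08 m and horizontal distance between weight_1 and pad_d below 0.01 m and z of weight_1 in the frame of pad_d between 0 and 0.006 m and horizontal distance between weight_2 and pad_c below 0.01 m and z of weight_2 in the frame of pad_c between 0 and 0.006 m and horizontal distance between weight_3 and pad_b below 0.01 m and z of weight_3 in the frame of pad_b between 0 and 0.006 m and horizontal distance between weight_4 and pad_a below 0.01 m and z of weight_4 in the frame of pad_a between 0 and 0.006 m)) and angle between each of weight_1, weight_2, weight_3, weight_4's own z axis and vertical below 0.1 rad and linear speed of each of weight_1, weight_2, weight_3, weight_4 below 0.02 m/s and angular speed of each of weight_1, weight_2, weight_3, weight_4 below 0.3 rad/s); the robot touches nothing.
It also fails if it takes over 102 s, if anything falls off the work surface, if the arm or the gripper's body presses on something with over 40 N, if the wrist force passes 120 N, or if a joint passes its speed limit or range.

## Robot

A 6-joint arm with a two-finger parallel gripper is mounted at the origin on a cart in front of the work surface, level with it; the furniture and walls round the work are solid. World frame = base frame: x ahead of the robot, y to its left, z up, the work surface at z = 0. Lengths are in m, angles in rad, forces in N, time in s.
With the tool pointing down it reaches from about 0.325 to 1 m from the base axis. Payload 5.1 kg.
Tool frame: the origin (TCP) lies at the very end of the fingers, on their centre line; the grasp point (between the pads) lies 19 mm behind it; z points along the fingers, y is the direction in which the jaws open and shut (so a half turn about z gives the same grasp; the last joint's range is limited). The gripper opens to 85 mm and grips with 20 to 120 N. Pads are 22 mm wide; open, the fingers measure 114 mm over their backs; the gripper's body (76 mm by 85 mm) begins 54 mm behind the grasp point. The pads swing forward as they close: fully open they stand 13 mm farther back than shut.
Start: joints at [1.264, 0.124, 1.65, -0, 1.367, -0.083], TCP at [0.144, 0.634, 0.231] pointing down, gripper open.
Joint ranges: [-2.61, 2.61], [-1.02, 2.33], [0.03, 2.71], [-1.35, 4.49], [0.32, 2.68], [-2.91, 2.91]. Speed limits (rad/s): [2.57, 2.57, 3.14, 3.14, 3.14, 3.14].

## Interface

Orientations are given as a 3x3 rotation matrix whose columns are the frame's x, y, z axes.
In Python, from cell import observe, grab_frame, close_job, boxes_of, tip_of gives the robot as it stands.
- The arm moves only by the tool drive_tool, never from a script. Its argument "moves" is one flat list of numbers, 4 for each row, row after row: the shift along the tool's x, y, z in mm, then the turn about the tool's z in degrees. In form: [x, y, z, twist, x, y, z, twist, ...]. A call has 1 to 12 rows; each row shifts and turns the commanded pose from where the row before left it, along the tool's axes as they then stand; what a row does not reach is not made up. A row lasts 1/10 s, in which the tool goes at most 50 mm and 8.59 degrees, less where a joint would pass 70% of its speed; a pose out of reach is approached as far as the arm can. A call is refused whole if a number of a shift passes 50 or a number of a turn 8.59, either way. A call with a gripper value outside its range is refused whole. "claw" is the finger opening in mm, from 0 to 85.4, set as the call begins (left out, the last holds). The fingers move at their own pace and stop on an object; "force" is the grip in N (left out, the last holds). Time passes only in rows, so rows that do not move let the fingers close. It gives the time, the measured TCP pose, the force and the opening at its end, in the units of the state.
- observe(): the state, without advancing time (a new reading comes with each control period).
- grab_frame(name): name is "scene" or "top" or "wrist"; returns a dict with "img" (480x640x3 uint8, red, green, blue), "vertical_fov" (degrees; the focal length in pixels is half the picture's height over the tangent of half this angle, whatever the lens; pixels are square), "cx", "cy" (the principal point, pixels), "cam_to_world" (4x4, takes a point from camera to world coordinates). Camera axes: x right, y up, looking along -z (the intrinsics and any distortion apply to the point x, -y, -z); pixel columns grow to the right and rows downward; lengths in m; the calibration is good to about 2 mm. The wrist camera is an equidistant fisheye: a pixel r from the principal point sees the ray r / f radians off the axis. A picture is of the moment at which its call begins. There is no depth.
- close_job(): hands the job in, once; it reports no verdict.
Trained networks look in the newest picture that a camera, given by its name, has taken for a name from the list of things; names that differ only in an ending like _2 or _b are one class to them, and where a whole thing is asked for, a point or a joint stands for the part that bears it (a point fixed in the world has none). Each returns a list of dicts, best first, with "p" (0 to 1); they miss things now and then, are a little off and sometimes report something else, mostly with a low value. They report only what shows in the picture. A call takes as long as a camera call. They do not tell look-alikes from the thing itself.
- boxes_of(camera, label): "centre" ([column, row] in pixels, amid what is visible of it).
- tip_of(camera, label): "centre" ([column, row] in pixels: a listed point, or the origin of a listed thing).
The state is a dict: "t": time; "joint_positions": joint angles; "joint_vel": joint speeds; "joint_efforts": joint torques, N m; "tcp_pos": TCP position; "ee_rot": TCP orientation; "ft_force": force on the tool from outside, world axes, zero at the start; "torque": the same for the moment, N m; "opening": finger opening in m.
Only numpy, scipy, OpenCV 4.12 (cv2) and the standard library are available. Lean on these libraries where they do the work, as an engineer would, in place of code of your own. Each camera call takes 0.05 s, during which the arm holds its last target. There are 200 camera calls.

## Working session

There is one attempt and no reset: what is moved stays moved. The work goes in short steps, Python scripts to look and compute and a tool call to move; the robot and the scene stay as the last step left them, time stands still between calls to the robot, and variables do not carry over. Pictures are saved under pics/ and viewed, about 12 in all and at most 16, crops included, and the job is handed in when it is done.

Besides the shell and the picture viewer there is one more tool, called after "Request:" by a JSON object that holds its "method" and its "body", one argument or row to a line. drive_tool: Moves the arm, as the interface text tells. Its arguments: {"type":"object","properties":{"moves":{"type":"array"},"claw":{"type":"number"},"force":{"type":"number"}},"required":["moves"]}

```bash
mkdir -p pics
cat > h.py <<'E'
import numpy as np, cv2
from cell import observe, grab_frame, close_job, boxes_of, tip_of
def ray(fr,px,fish=False):
    h,w=fr["img"].shape[:2]; f=h/2/np.tan(np.radians(fr["vertical_fov"]/2))
    u=(px[0]-fr["cx"])/f; v=(px[1]-fr["cy"])/f
    if fish:
        r=np.hypot(u,v); s=np.sin(r)/r if r>1e-9 else 1; d=np.array([u*s,-v*s,-np.cos(r)])
    else: d=np.array([u,-v,-1])
    T=np.array(fr["cam_to_world"]); return T[:3,3],T[:3,:3]@d
def onz(fr,px,z,fish=False):
    o,d=ray(fr,px,fish); return o+d*(z-o[2])/d[2]
def proj(fr,p,fish=False):
    h,w=fr["img"].shape[:2]; f=h/2/np.tan(np.radians(fr["vertical_fov"]/2))
    T=np.array(fr["cam_to_world"]); q=T[:3,:3].T@(np.array(p)-T[:3,3]); x,y,z=q[0],-q[1],-q[2]
    if fish:
        rr=np.hypot(x,y); t=np.arctan2(rr,z); return np.array([fr["cx"]+f*t*x/rr,fr["cy"]+f*t*y/rr])
    return np.array([fr["cx"]+f*x/z,fr["cy"]+f*y/z])
def save(fr,name,crop=None,k=1):
    im=fr["img"][...,::-1]
    if crop: a,b,c,d=crop; im=im[b:d,a:c]
    cv2.imwrite("pics/"+name,cv2.resize(im,None,fx=k,fy=k,interpolation=cv2.INTER_CUBIC))
E
python3 - <<'E'
from h import *
np.set_printoptions(precision=3,suppress=True)
for c in ["top","scene","wrist"]:
    fr=grab_frame(c); save(fr,c+"0.png"); fi=c=="wrist"
    print(c,fr["vertical_fov"],fr["cx"],fr["cy"],np.array(fr["cam_to_world"])[:3,3])
    for l in ["weight_1","pad_a","end_plate"]:
        for r in tip_of(c,l): print(l,round(r["p"],2),np.round(r["centre"]),onz(fr,r["centre"],0 if l[0]=="w" else .01,fi)[:2])
s=observe();print(s["tcp_pos"],np.array(s["ee_rot"]),s["opening"],s["t"])
E
```

```text
top 55.58807760447472 319.61353146055467 240.6708687086399 [0.406 0.034 1.238]
weight_1 0.84 [210. 258.] [0.533 0.321]
weight_1 0.69 [182. 276.] [0.485 0.397]
weight_1 0.67 [362. 275.] [ 0.483 -0.092]
weight_1 0.67 [204. 293.] [0.441 0.335]
weight_1 0.59 [283. 284.] [0.461 0.124]
weight_1 0.57 [449. 249.] [ 0.552 -0.332]
weight_1 0.16 [386. 216.] [ 0.644 -0.162]
pad_a 0.89 [315. 212.] [0.656 0.034]
pad_a 0.79 [340. 213.] [ 0.654 -0.034]
pad_a 0.65 [383. 214.] [ 0.65  -0.154]
pad_a 0.51 [285. 213.] [0.655 0.117]
end_plate 0.63 [448. 247.] [ 0.556 -0.327]
end_plate 0.5 [383. 213.] [ 0.652 -0.154]
scene 48.50899744494536 312.7215372188894 240.4320754510861 [0.56  0.539 0.969]
weight_1 0.86 [346. 447.] [0.495 0.401]
weight_1 0.83 [324. 400.] [0.53  0.321]
weight_1 0.75 [338. 203.] [ 0.481 -0.098]
weight_1 0.73 [370. 414.] [0.451 0.347]
weight_1 0.68 [346. 292.] [0.477 0.111]
weight_1 0.59 [263. 226.] [ 0.644 -0.046]
weight_1 0.48 [302. 122.] [ 0.554 -0.333]
pad_a 0.93 [261. 199.] [ 0.648 -0.108]
pad_a 0.72 [256. 294.] [0.655 0.116]
pad_a 0.67 [261. 225.] [ 0.648 -0.042]
pad_a 0.62 [256. 265.] [0.657 0.051]
pad_a 0.25 [346. 293.] [0.48  0.119]
end_plate 0.62 [266. 182.] [ 0.639 -0.151]
wrist 65.70646984690485 321.4308755838671 236.13349166710876 [0.074 0.649 0.374]
weight_1 0.7 [181. 441.] [0.454 0.34 ]
weight_1 0.67 [ 23. 442.] [ 0.485 -0.093]
[0.144 0.634 0.231] [[-0.975  0.222 -0.   ]
 [ 0.222  0.975  0.   ]
 [ 0.     0.    -1.   ]] 0.08592480892919409 0.6
```

View pics/top0.png

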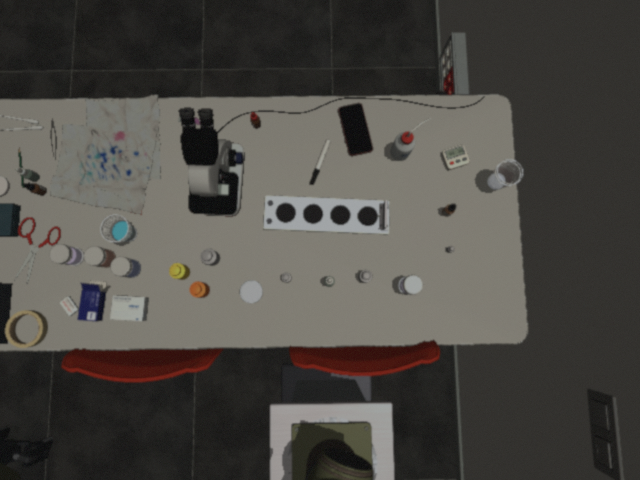

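View pics/scene0.png

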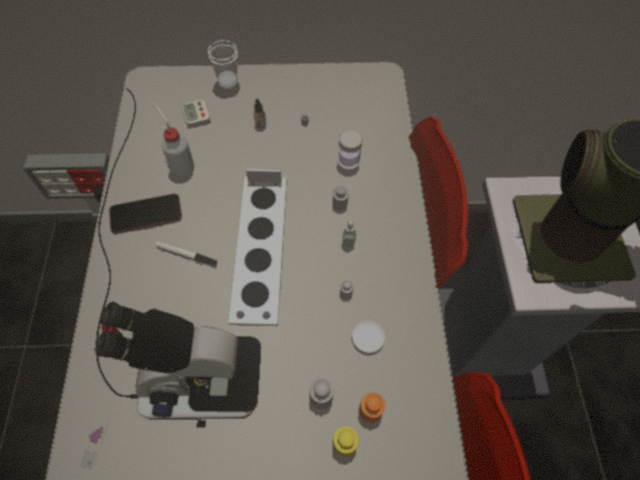

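The top picture shows the board at columns 263–390, row 215, with the end plate at its right end (385,216). These are the candidates (top-picture pixels):
- (209,257) fits weight_1. The yellow (178,270) and orange (199,290) ones are look-alikes.
- (364,275), (328,281), (286,277) and (449,249) are for weights 2–4.
- (328,281) looks like a bottle.

I'll confirm these in one crop.

Run:
```python
from h import *
np.set_printoptions(precision=3,suppress=True)
t=grab_frame("top"); s=grab_frame("scene")
def cr(fr,c,r=24): 
    x,y=c; return cv2.resize(fr["img"][y-r:y+r,x-r:x+r,::-1],(190,190),interpolation=cv2.INTER_CUBIC)
A=np.hstack([cr(s,c) for c in [(320,390),(340,197),(346,288),(304,119)]])
B=np.hstack([cr(s,(349,235)),cr(t,(364,275)),cr(t,(286,277)),cr(t,(449,249))])
C=cv2.resize(t["img"][180:250,250:402,::-1],(434,200),interpolation=cv2.INTER_CUBIC)
D=np.hstack([C,np.zeros((200,760-434,3),np.uint8)])
cv2.imwrite("pics/cand.png",np.vstack([A,B,D]))
```

```text
(no output)
```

View pics/cand.png

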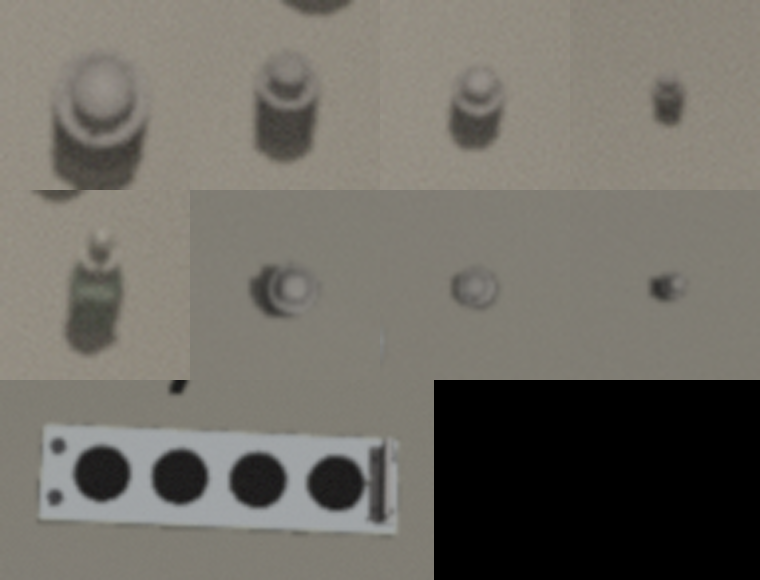

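The crop settles it. The four plain steel knobbed weights are:
- w1: top (209,257)
- w2: top (364,275)
- w3: top (286,277)
- w4: top (449,249)

(328,281) is a green-banded bottle, so it isn't a weight. The end plate is at the −y end of the board. I'm moving over w1 now.

Request:
{"method": "drive_tool", "body": {
  "moves": [-37, -18, 6, 0, -37, -18, 6, 0, -37, -18, 6, 0, -37, -18, 6, 0, -37, -18, 6, 0, -37, -18, 6, 0, -37, -18, 6, 0, -37, -18, 6, 0, -37, -18, 6, 0, -37, -18, 6, 0, -37, -18, 6, 0, -37, -18, 6, 0],
  "claw": 70,
  "force": 50
}}

```text
t: 1.9
tcp_pos: [0.5305, 0.3234, 0.1593]
ee_rot: [[-0.975, 0.222, 0.0], [0.222, 0.975, 0.0], [-0.0, 0.0, -1.0]]
ft_force: [0.5, 0.3, -0.5]
opening: 0.07
```

```bash
cat >> h.py <<'E'
np.set_printoptions(precision=4,suppress=True)
def go(t,xang=None):
    s=observe(); R=np.array(s["ee_rot"]); d=R.T@(np.array(t)-np.array(s["tcp_pos"]))*1000
    a=np.degrees(np.arctan2(R[1,0],R[0,0])); print("tcp",np.array(s["tcp_pos"]),"xang",round(a,1),"tool mm",d, "twist(tool)",None if xang is None else -((xang-a+180)%360-180))
E
python3 - <<'E'
from h import *
t=grab_frame("top"); g=cv2.cvtColor(t["img"],cv2.COLOR_RGB2GRAY)
roi=g[190:240,264:384]; n,l,st,ce=cv2.connectedComponentsWithStats((roi<75).astype(np.uint8))
P=[]
for i in range(1,n):
    if st[i,4]>100: p=ce[i]+[264,190]; q=onz(t,p,.013); P.append(q[:2]); print("pad",p,st[i],q)
w=grab_frame("wrist"); save(w,"wrist1.png")
for l in ["weight_1","pad_a"]:
    for r in tip_of("wrist",l): print(l,round(r["p"],2),np.round(r["centre"]),onz(w,r["centre"],0 if l[0]=="w" else .01,True)[:2])
T=np.array(w["cam_to_world"]);print(T)
go((.53,.321,.012))
E
```

```text
pad [285.2836 212.3358] [ 12  14  19  18 268] [0.6561 0.1159 0.013 ]
pad [312.5858 213.4851] [ 40  15  18  18 268] [0.6521 0.0411 0.013 ]
pad [339.9084 214.5238] [ 67  16  19  18 273] [ 0.6483 -0.0337  0.013 ]
pad [367.237  215.7037] [ 94  17  19  18 270] [ 0.6442 -0.1085  0.013 ]
weight_1 0.87 [406. 158.] [0.5018 0.3967]
weight_1 0.8 [326. 112.] [0.4516 0.3413]
weight_1 0.71 [319. 219.] [0.5367 0.3156]
weight_1 0.61 [100. 215.] [0.4842 0.1154]
pad_a 0.79 [ 27. 377.] [ 0.6512 -0.1119]
pad_a 0.74 [ 64. 375.] [ 0.6496 -0.0294]
[[ 0.2259 -0.9334 -0.279   0.4638]
 [ 0.9741  0.2157  0.0672  0.3351]
 [-0.0025 -0.2869  0.958   0.3005]
 [ 0.      0.      0.      1.    ]]
tcp [0.5296 0.324  0.1591] xang 167.1 tool mm [ -1.1812  -2.8537 147.0712] twist(tool) None
```

View pics/wrist1.png

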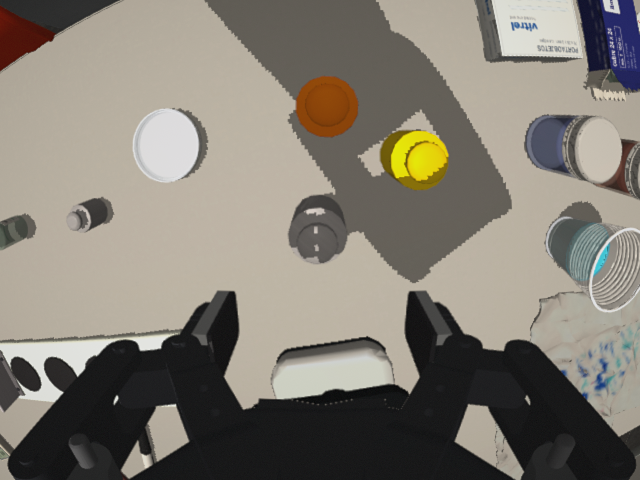

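The wrist picture shows w1 at about (318,230), with its knob top near (318,243), orange at (327,106) and yellow at (418,158). I'll check the knob ray against the base estimate.

Run:
```python
from h import *
w=grab_frame("wrist"); t=grab_frame("top"); s=grab_frame("scene")
print("knob z.072", onz(w,(318,243),.072,True)); print("base far edge row195->", onz(w,(318,195),.0,True))
th=np.linspace(0,2*np.pi,60)
def hull(fr,p,D,h,H,fi):
    pts=np.array([proj(fr,(p[0]+r*np.cos(a),p[1]+r*np.sin(a),z),fi) for r,z in((D/2,0),(D/2,h),(D/4,H)) for a in th]); return cv2.convexHull(pts.astype(np.float32))[:,0]
for p in [(.53,.321),(.537,.316),(.534,.319)]:
    im=hull(w,p,.042,.052,.072,True); print(p,"bbox wrist",im.min(0),im.max(0),"base",proj(w,(*p,0),True))
save(w,"wrist1c.png",(260,170,380,290),5)
```

```text
knob z.072 [0.5297 0.3207 0.072 ]
base far edge row195-> [0.5113 0.3243 0.    ]
(0.53, 0.321) bbox wrist [288.8085 192.5405] [348.7201 262.8828] base [319.1982 217.3319]
(0.537, 0.316) bbox wrist [284.4503 202.0055] [343.8167 273.1331] base [315.2795 226.5242]
(0.534, 0.319) bbox wrist [287.4762 197.7306] [347.0997 268.5211] base [317.9489 222.3766]
```

View pics/wrist1c.png

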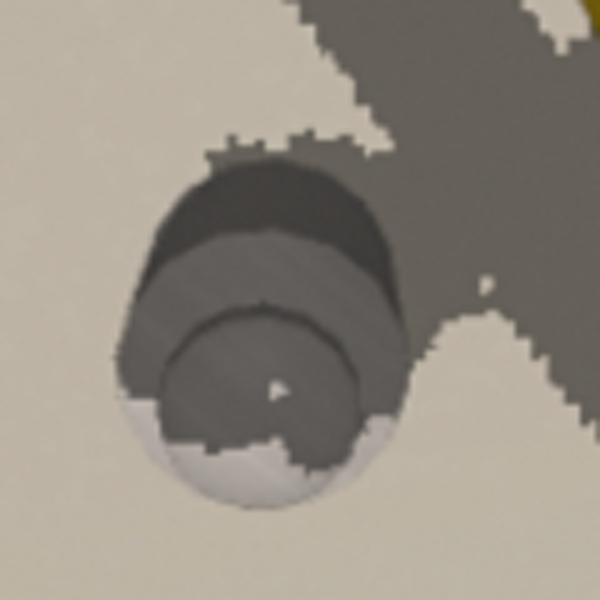

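The silhouette's bounding box (283–342, 201–272) fits w1 at (0.537, 0.315). I'll descend there and grip.

Request:
{"method": "drive_tool", "body": {
  "moves": [-5, -4, 15, 0, -4, -3, 20, 0, 0, 0, 35, 0, 0, 0, 35, 0, 0, 0, 25, 0, 0, 0, 12, 0, 0, 0, 5, 0, 0, 0, 0, 0]
}}

```text
t: 3.05
tcp_pos: [0.5364, 0.316, 0.0122]
ee_rot: [[-0.975, 0.221, -0.0], [0.221, 0.975, -0.0], [0.0, -0.0, -1.0]]
ft_force: [0.7, -0.0, 0.2]
opening: 0.0699
```

Request:
{"method": "drive_tool", "body": {
  "moves": [0, 0, 0, 0, 0, 0, 0, 0, 0, 0, 0, 0, 0, 0, 0, 0, 0, 0, 0, 0, 0, 0, 0, 0],
  "claw": 30,
  "force": 60
}}

```text
t: 3.65
tcp_pos: [0.5378, 0.3161, 0.0145]
ee_rot: [[-0.975, 0.222, 0.003], [0.222, 0.975, 0.001], [-0.003, 0.001, -1.0]]
ft_force: [-0.5, -0.9, 6.6]
opening: 0.0408
```

Request:
{"method": "drive_tool", "body": {
  "moves": [0, 0, -10, 0, 0, 0, -35, 0, 0, 0, -45, 0, 0, 0, -35, 0, -10, -20, -5, 0, -20, -40, 0, 0, -25, -48, 0, 0, -25, -48, 0, 0, -25, -48, 0, 0, -25, -48, 0, 0, -25, -48, 0, 0, -20, -43, 0, 0]
}}

```text
t: 4.85
tcp_pos: [0.6251, -0.0395, 0.1414]
ee_rot: [[-0.975, 0.222, -0.002], [0.222, 0.975, 0.001], [0.002, 0.0, -1.0]]
ft_force: [0.7, 1.3, -5.2]
opening: 0.0404
```

Request:
{"method": "drive_tool", "body": {
  "moves": [-15, -32, 0, 8, 0, 0, 0, 8, 0, 0, 0, 8, 0, 0, 0, 8, 0, 0, 0, 8, 0, 0, 0, 8, 0, 0, 0, 8, 0, 0, 0, 8, 0, 0, 0, 8, 0, 0, 0, 8]
}}

```text
t: 5.85
tcp_pos: [0.6321, -0.0718, 0.141]
ee_rot: [[0.055, 0.998, -0.003], [0.998, -0.055, 0.001], [0.001, -0.003, -1.0]]
ft_force: [-0.3, -0.4, -5.8]
opening: 0.0407
```

Run:
```python
from h import *
w=grab_frame("wrist"); save(w,"wrist2.png")
for l in ["weight_1","pad_a","end_plate"]:
    for r in tip_of("wrist",l): print(l,round(r["p"],2),np.round(r["centre"]),onz(w,r["centre"],0 if l[0]=="w" else .01,True)[:2])
go((.6442,-.1085,.028),87); print(observe()["opening"])
```

```text
weight_1 0.86 [126.  19.] [0.4797 0.1124]
weight_1 0.78 [321. 284.] [ 0.629  -0.1257]
weight_1 0.61 [149. 259.] [ 0.4787 -0.0974]
pad_a 0.74 [346. 176.] [ 0.6521 -0.0357]
pad_a 0.64 [342.  72.] [0.6536 0.0413]
tcp [ 0.6326 -0.0719  0.1415] xang 87.3 tool mm [-36.1043  13.4464 113.49  ] twist(tool) 0.3449763037095579
0.04069169618479465
```

View pics/wrist2.png

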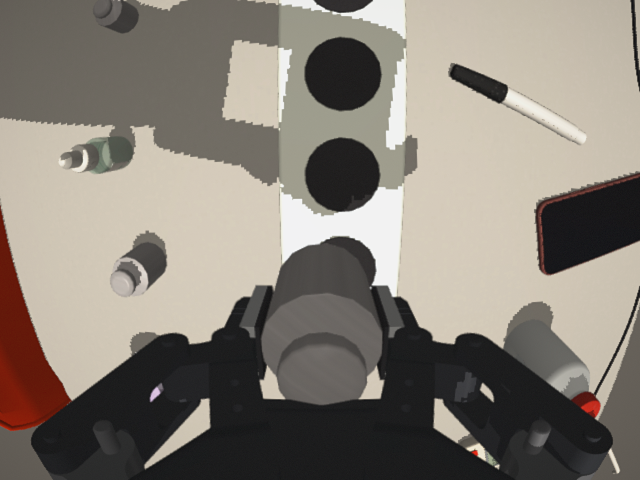

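The wrist picture shows w1 upright in the jaws. Pads are at (343,74) and (343,175), and the target pad is half hidden at (348,265). I'll refine the pad row from these blobs.

Run:
```python
from h import *
w=grab_frame("wrist"); g=cv2.cvtColor(w["img"],cv2.COLOR_RGB2GRAY)
Q=[]
for c in [(343,74),(343,175)]:
    m=(g<75).astype(np.uint8); mm=np.zeros_like(m); cv2.circle(mm,c,48,1,-1); m&=mm
    n,l,st,ce=cv2.connectedComponentsWithStats(m); i=l[c[1],c[0]]
    cs,_=cv2.findContours((l==i).astype(np.uint8),0,1)
    pts=np.array([onz(w,p,.013,True)[:2] for p in cs[0][:,0]]); (e,ax,_)=cv2.fitEllipse((pts*1000).astype(np.float32))
    print(ce[i],e,ax); Q.append(np.array(e)/1000)
d=(Q[1]-Q[0])/np.linalg.norm(Q[1]-Q[0])
print("pitch",np.linalg.norm(Q[1]-Q[0])); print("target wrist est",Q[1]+.075*d)
go((*(Q[1]+.075*d),.028))
# weight in hand silhouette model
th=np.linspace(0,2*np.pi,60); s=observe();t=s["tcp_pos"]
for dy in(-.005,0,.005):
    pts=np.array([proj(w,(t[0]+r*np.cos(a),t[1]+dy+r*np.sin(a),t[2]-.0145+z),True) for r,z in((.021,0),(.021,.052),(.011,.072)) for a in th]); print(dy,pts.min(0),pts.max(0))
```

```text
[343.0596  73.5734] (653.537109375, 39.86920166015625) (53.897560119628906, 53.93718719482422)
[341.4378 174.1088] (649.2243041992188, -34.591651916503906) (53.4788932800293, 53.93001174926758)
pitch 0.0745856487794339
target wrist est [ 0.6449 -0.1095]
tcp [ 0.6328 -0.0719  0.1417] xang 87.3 tool mm [-36.978   14.0168 113.6607] twist(tool) None
-0.005 [260.5959 254.9897] [382.6305 426.157 ]
0 [258.7857 244.3562] [383.0942 415.1948]
0.005 [256.9568 233.5243] [383.5307 403.5682]
```

Request:
{"method": "drive_tool", "body": {
  "moves": [-20, 7, 0, 0, -18.5, 6.6, 0, 0, 0, 0, 20, 0, 0, 0, 40, 0, 0, 0, 30, 0, 0, 0, 13, 0, 0, 0, 6, 0, 0, 0, 3, 0, 0, 0, 0, 0]
}}

```text
t: 7.0
tcp_pos: [0.6463, -0.1118, 0.0319]
ee_rot: [[0.049, 0.999, 0.002], [0.999, -0.049, -0.001], [-0.001, 0.003, -1.0]]
ft_force: [-0.8, 0.2, -5.1]
opening: 0.0409
```

Request:
{"method": "drive_tool", "body": {
  "moves": [0, 0, 1, 0, 0, 0, 0, 0]
}}

```text
t: 7.2
tcp_pos: [0.646, -0.1114, 0.0308]
ee_rot: [[0.049, 0.999, 0.002], [0.999, -0.049, -0.001], [-0.001, 0.002, -1.0]]
ft_force: [-0.2, 0.4, -5.7]
opening: 0.0406
```

Request:
{"method": "drive_tool", "body": {
  "moves": [0, -1, 1.5, 0, 0, 0, 0, 0]
}}

```text
t: 7.4
tcp_pos: [0.6439, -0.1111, 0.028]
ee_rot: [[0.049, 0.999, 0.0], [0.999, -0.049, -0.0], [-0.0, 0.0, -1.0]]
ft_force: [0.3, -0.3, -5.6]
opening: 0.0409
```

Request:
{"method": "drive_tool", "body": {
  "moves": [0, 0, 1.5, 0, 0, 0, 0, 0]
}}

```text
t: 7.6
tcp_pos: [0.6441, -0.1111, 0.0276]
ee_rot: [[0.049, 0.999, -0.0], [0.999, -0.049, 0.0], [0.0, -0.0, -1.0]]
ft_force: [-4.9, 1.5, 4.3]
opening: 0.0407
```

Contact made, so I'll release and lift.

Request:
{"method": "drive_tool", "body": {
  "moves": [0, 0, 0, 0, 0, 0, 0, 0, 0, 0, 0, 0, 0, 0, -5, 0, 0, 0, -30, 0, 0, 0, -45, 0, 0, 0, -45, 0, 0, 0, -30, 0],
  "claw": 66
}}

```text
t: 8.4
tcp_pos: [0.6454, -0.1115, 0.1861]
ee_rot: [[0.049, 0.999, 0.005], [0.999, -0.049, -0.001], [-0.001, 0.005, -1.0]]
ft_force: [1.2, 0.9, 0.0]
opening: 0.066
```

Run:
```python
from h import *
w=grab_frame("wrist"); save(w,"wrist3.png")
for l in ["weight_1"]:
    for r in tip_of("wrist",l): print(l,round(r["p"],2),np.round(r["centre"]),onz(w,r["centre"],0,True)[:2],onz(w,r["centre"],.013,True)[:2])
go((.482,-.096,.15),180)
```

```text
weight_1 0.87 [319. 212.] [ 0.6445 -0.115 ] [ 0.6446 -0.1121]
weight_1 0.68 [249. 400.] [ 0.5509 -0.3331] [ 0.5547 -0.3215]
weight_1 0.67 [150. 204.] [ 0.4813 -0.0966] [ 0.4879 -0.0944]
tcp [ 0.6477 -0.1121  0.1894] xang 87.2 tool mm [   8.0146 -166.7288   37.257 ] twist(tool) -92.82353831509374
```

View pics/wrist3.png

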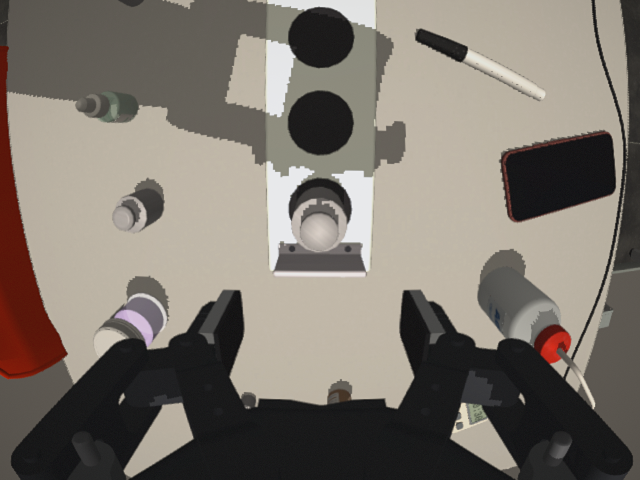

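w1 stands on the pad beside the end plate, with its knob at (319,232), upright and centred across the row. Next is w2 at wrist (125,210), roughly (0.481,−0.097).

Request:
{"method": "drive_tool", "body": {
  "moves": [2, -33, 0, 0, 2, -45, 0, 0, 2, -45, 10, 0, 1, -33, 15, 0, 0, -10, 30, 0, 0, 0, 0, 0],
  "claw": 62
}}

```text
t: 9.1
tcp_pos: [0.4739, -0.0948, 0.1215]
ee_rot: [[0.05, 0.999, -0.009], [0.999, -0.05, 0.003], [0.002, -0.009, -1.0]]
ft_force: [-0.7, -0.0, -0.7]
opening: 0.0619
```

```bash
cat >> h.py <<'E'
def meas(p0,D,h,H,kd,name,cam="wrist",thr=None):
    """fit weight xy: silhouette edges vs Canny via distance transform"""
    from scipy.optimize import minimize
    fi=cam=="wrist"; w=grab_frame(cam); g=cv2.GaussianBlur(cv2.cvtColor(w["img"],cv2.COLOR_RGB2GRAY),(3,3),0)
    dt=cv2.distanceTransform(255-cv2.Canny(g,25,60),cv2.DIST_L2,5); th=np.linspace(0,2*np.pi,72)
    z0=p0[2] if len(p0)>2 else 0
    def hull(p):
        pts=np.array([proj(w,(p[0]+r*np.cos(a),p[1]+r*np.sin(a),z0+z),fi) for r,z in((D/2,0),(D/2,h)) for a in th]).astype(np.float32)
        c=cv2.convexHull(pts)[:,0]; c=np.vstack([c,c[:1]]); L=np.r_[0,np.cumsum(np.linalg.norm(np.diff(c,axis=0),axis=1))]; u=np.linspace(0,L[-1],120)
        return np.c_[np.interp(u,L,c[:,0]),np.interp(u,L,c[:,1])]
    def cost(p):
        c=hull(p).astype(np.float32); v=cv2.remap(dt,c[:,0][None],c[:,1][None],1,borderMode=cv2.BORDER_REPLICATE); return np.minimum(v,4).mean()
    G=[(cost((p0[0]+i,p0[1]+j)),p0[0]+i,p0[1]+j) for i in np.arange(-.012,.0121,.0015) for j in np.arange(-.012,.0121,.0015)]
    b=min(G); r=minimize(cost,b[1:],method="Nelder-Mead",options=dict(xatol=1e-5,initial_simplex=np.array([b[1:],(b[1]+.001,b[2]),(b[1],b[2]+.001)])))
    im=w["img"][...,::-1].copy(); c=hull(r.x); k=4; x,y=c.mean(0).astype(int); x0,y0=max(x-75,0),max(y-75,0)
    cr=cv2.resize(im[y0:y0+150,x0:x0+150],None,fx=k,fy=k,interpolation=cv2.INTER_CUBIC)
    cv2.polylines(cr,[np.round((c-[x0,y0]+.5)*k).astype(int)],True,(0,0,255),1); cv2.imwrite("pics/"+name,cr)
    print("fit",r.x,"cost",r.fun); return r.x
E
python3 - <<'E'
from h import *
p=meas((.482,-.0965),.034,.040,.056,.015,"w2.png")
for r in tip_of("wrist","weight_2"): print(round(r["p"],2),np.round(r["centre"]),proj(grab_frame("wrist"),(*p,0),True))
go((*p,.014),87)
E
```

```text
fit [ 0.4798 -0.0976] cost 0.5862249732017517
0.84 [536. 240.] [323.1614 227.5302]
0.75 [330. 229.] [321.1282 226.6561]
tcp [ 0.4802 -0.0964  0.1279] xang 87.2 tool mm [ -1.0971  -0.6442 113.8823] twist(tool) 0.1813226100097154
```

View pics/w2.png

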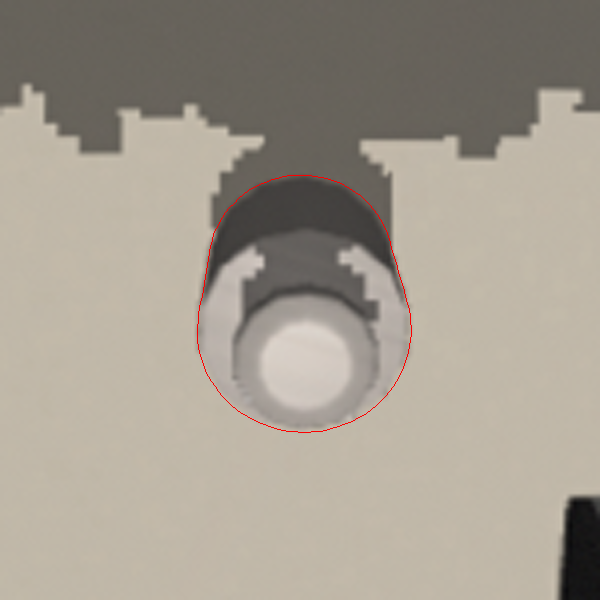

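The outline fits w2 well at (0.480,−0.098). I'll descend and grip.

Request:
{"method": "drive_tool", "body": {
  "moves": [-1, 0, 20, 0, 0, 0, 40, 0, 0, 0, 30, 0, 0, 0, 16, 0, 0, 0, 8, 0, 0, 0, 0, 0]
}}

```text
t: 9.9
tcp_pos: [0.4792, -0.0971, 0.0123]
ee_rot: [[0.049, 0.999, -0.0], [0.999, -0.049, 0.0], [0.0, -0.0, -1.0]]
ft_force: [-0.2, 0.3, 0.6]
opening: 0.0623
```

Request:
{"method": "drive_tool", "body": {
  "moves": [0, 0, 0, 0, 0, 0, 0, 0, 0, 0, 0, 0, 0, 0, 0, 0, 0, 0, 0, 0, 0, 0, 0, 0],
  "claw": 22
}}

```text
t: 10.5
tcp_pos: [0.4802, -0.0975, 0.0143]
ee_rot: [[0.049, 0.999, 0.004], [0.999, -0.049, -0.001], [-0.001, 0.004, -1.0]]
ft_force: [-0.3, 0.5, 6.2]
opening: 0.0324
```

Run:
```python
from h import *
go((.4795,-.0975,.014),87); go((.6485,-.034,.12),87); print(observe()["opening"],observe()["ft_force"])
```

```text
tcp [ 0.4802 -0.0975  0.0143] xang 87.2 tool mm [-0.0051 -0.6674  0.3306] twist(tool) 0.18116538100636603
tcp [ 0.4802 -0.0975  0.0143] xang 87.2 tool mm [  71.6255  165.3869 -105.141 ] twist(tool) 0.18116538100636603
0.03241132965125973 [-0.3325  0.4514  6.2382]
```

Request:
{"method": "drive_tool", "body": {
  "moves": [0, 0, -10, 0, 0, 0, -30, 0, 0, 0, -40, 0, 15, 20, -25, 0, 20, 35, 0, 0, 20, 40, 0, 0, 16, 40, 0, 0, 0, 30, 0, 0, 0, 0, 0, 0, 0, 0, 0, 0]
}}

```text
t: 11.5
tcp_pos: [0.6461, -0.034, 0.1166]
ee_rot: [[0.049, 0.999, -0.002], [0.999, -0.049, 0.0], [0.0, -0.002, -1.0]]
ft_force: [-1.0, 0.3, -2.6]
opening: 0.0321
```

Run:
```python
from h import *
s=observe(); t=s["tcp_pos"]
w=grab_frame("wrist"); save(w,"h2.png",(220,200,430,440),2.5)
meas((t[0],t[1],t[2]-.0143),.034,.040,.056,.015,"h2f.png")
go((.6487,-.0342,.0285),87); print(observe()["opening"])
```

```text
fit [ 0.6457 -0.0351] cost 1.2673752307891846
tcp [ 0.6454 -0.0342  0.1168] xang 87.2 tool mm [ 0.2015  3.5109 88.2671] twist(tool) 0.15824106919183123
0.03198084444614199
```

View pics/h2f.png

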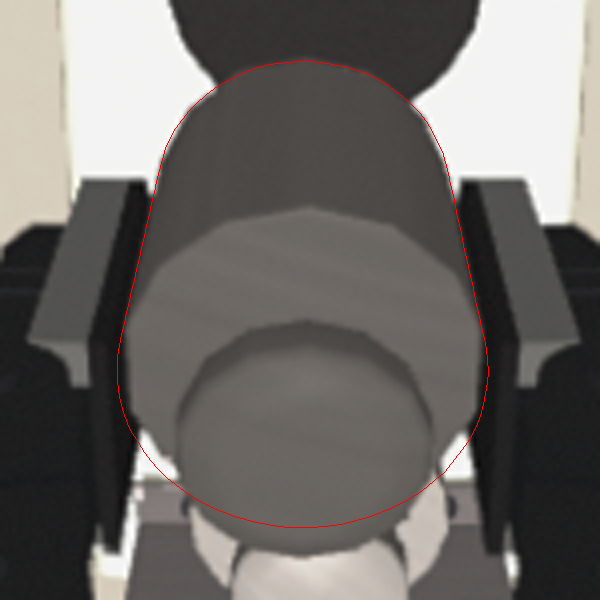

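w2 sits centred and upright in the jaws, so I'll lower it onto the pad.

Request:
{"method": "drive_tool", "body": {
  "moves": [0, 3.5, 15, 0, 0, 0, 30, 0, 0, 0, 25, 0, 0, 0, 12, 0, 0, 0, 4, 0, 0, 0, 1.5, 0, 0, 0, 0, 0, 0, 0, 0, 0]
}}

```text
t: 12.4
tcp_pos: [0.6514, -0.0346, 0.0315]
ee_rot: [[0.049, 0.999, 0.003], [0.999, -0.049, -0.0], [-0.0, 0.003, -1.0]]
ft_force: [0.0, 0.5, -2.9]
opening: 0.0326
```

Request:
{"method": "drive_tool", "body": {
  "moves": [0, 0, 1.3, 0, 0, 0, 0, 0]
}}

```text
t: 12.6
tcp_pos: [0.6506, -0.0344, 0.0291]
ee_rot: [[0.049, 0.999, 0.001], [0.999, -0.049, -0.0], [-0.0, 0.001, -1.0]]
ft_force: [0.0, 0.1, -2.6]
opening: 0.032
```

Request:
{"method": "drive_tool", "body": {
  "moves": [0, -0.8, 1, 0, 0, 0, 0, 0, 0, 0, 0, 0]
}}

```text
t: 12.9
tcp_pos: [0.6494, -0.0343, 0.0275]
ee_rot: [[0.049, 0.999, -0.0], [0.999, -0.049, 0.0], [0.0, -0.0, -1.0]]
ft_force: [-0.1, 0.3, -1.5]
opening: 0.0321
```

Request:
{"method": "drive_tool", "body": {
  "moves": [0, 0, 1, 0, 0, 0, 0, 0, 0, 0, 0, 0]
}}

```text
t: 13.2
tcp_pos: [0.6495, -0.0343, 0.0274]
ee_rot: [[0.049, 0.999, -0.0], [0.999, -0.049, -0.0], [-0.0, -0.0, -1.0]]
ft_force: [-4.3, -0.4, 5.9]
opening: 0.0319
```

Contact. I'll release, lift and go over to w3.

Request:
{"method": "drive_tool", "body": {
  "moves": [0, 0, 0, 0, 0, 0, 0, 0, 0, 0, 0, 0, 0, 0, -5, 0, 0, 0, -30, 0, 0, 0, -45, 0, 0, 0, -40, 0],
  "claw": 56
}}

```text
t: 13.9
tcp_pos: [0.6494, -0.0343, 0.1481]
ee_rot: [[0.049, 0.999, 0.0], [0.999, -0.049, -0.0], [-0.0, 0.0, -1.0]]
ft_force: [-0.0, -0.7, 0.0]
opening: 0.056
```

Request:
{"method": "drive_tool", "body": {
  "moves": [20, -26, 0, 0, 30, -38, 0, 0, 30, -38, 0, 0, 30, -38, 5, 0, 20, -26, 10, 0, 7.6, -10, 10, 0, 0, 0, 0, 0, 0, 0, 0, 0, 0, 0, 0, 0]
}}

```text
t: 14.8
tcp_pos: [0.4821, 0.1111, 0.1224]
ee_rot: [[0.05, 0.999, 0.002], [0.999, -0.05, -0.0], [-0.0, 0.002, -1.0]]
ft_force: [-0.4, 0.6, 0.5]
opening: 0.056
```

Run:
```python
from h import *
p=meas((.480,.112),.026,.030,.042,.015,"w3.png")
print(proj(grab_frame("wrist"),(*p,0),True))
for r in tip_of("wrist","weight_3"): print(round(r["p"],2),np.round(r["centre"]))
go((*p,.012),87)
```

```text
fit [0.479  0.1129] cost 0.7302166223526001
[316.5075 224.4187]
0.75 [487. 428.]
0.75 [318. 226.]
tcp [0.4816 0.1111 0.1221] xang 87.1 tool mm [  1.6797  -2.8374 110.0745] twist(tool) 0.10240858128150876
```

View pics/w3.png

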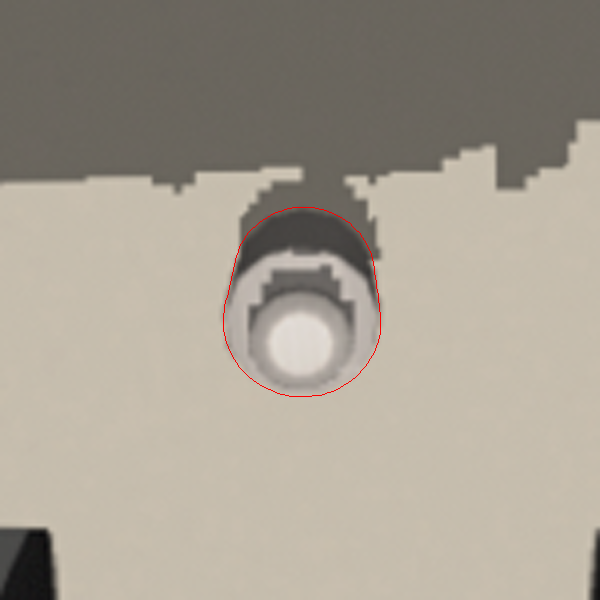

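w3 fits at (0.479,0.113). I'll descend and grip.

Request:
{"method": "drive_tool", "body": {
  "moves": [1.7, -2.6, 20, 0, 0, 0, 40, 0, 0, 0, 30, 0, 0, 0, 14, 0, 0, 0, 6, 0, 0, 0, 0, 0]
}}

```text
t: 15.55
tcp_pos: [0.4784, 0.1134, 0.0116]
ee_rot: [[0.05, 0.999, -0.0], [0.999, -0.05, -0.0], [-0.0, -0.0, -1.0]]
ft_force: [-0.5, -0.2, 0.3]
opening: 0.0562
```

Request:
{"method": "drive_tool", "body": {
  "moves": [0, 0, 0, 0, 0, 0, 0, 0, 0, 0, 0, 0, 0, 0, 0, 0, 0, 0, 0, 0, 0, 0, 0, 0],
  "claw": 15,
  "force": 40
}}

```text
t: 16.15
tcp_pos: [0.4794, 0.1138, 0.0134]
ee_rot: [[0.049, 0.999, 0.003], [0.999, -0.049, 0.0], [0.0, 0.003, -1.0]]
ft_force: [-1.5, -0.4, 5.2]
opening: 0.0242
```

Run:
```python
from h import *
go((.6527,.0407,.12),87); print(observe()["opening"],observe()["ft_force"])
```

```text
tcp [0.4794 0.1138 0.0134] xang 87.2 tool mm [ -64.4402  176.9741 -106.0749] twist(tool) 0.18444469751321435
0.02418867557957 [-1.5373 -0.4095  5.2312]
```

Request:
{"method": "drive_tool", "body": {
  "moves": [0, 0, -10, 0, 0, 0, -30, 0, 0, 0, -40, 0, -10, 20, -26, 0, -20, 40, 0, 0, -20, 45, 0, 0, -14, 45, 0, 0, 0, 27, 0, 0, 0, 0, 0, 0, 0, 0, 0, 0]
}}

```text
t: 17.15
tcp_pos: [0.6512, 0.0409, 0.1172]
ee_rot: [[0.049, 0.999, -0.001], [0.999, -0.049, 0.0], [0.0, -0.001, -1.0]]
ft_force: [-0.8, -0.5, -1.9]
opening: 0.0242
```

Run:
```python
from h import *
s=observe(); t=s["tcp_pos"]
meas((t[0],t[1],t[2]-.0134),.026,.030,.042,.015,"h3f.png")
go((.6527,.0405,.0275),87); print(observe()["opening"])
```

```text
fit [0.6515 0.0388] cost 1.0740606784820557
tcp [0.6506 0.0411 0.1171] xang 87.2 tool mm [-0.5197  2.2478 89.6432] twist(tool) 0.18938752685826898
0.024273103898348573
```

Request:
{"method": "drive_tool", "body": {
  "moves": [0.5, 1.5, 15, 0, 0, 0, 30, 0, 0, 0, 25, 0, 0, 0, 12, 0, 0, 0, 5, 0, 0, 0, 1.5, 0, 0, 0, 0, 0, 0, 0, 0, 0, 0, 0, 0, 0]
}}

```text
t: 18.1
tcp_pos: [0.654, 0.0413, 0.0304]
ee_rot: [[0.049, 0.999, 0.002], [0.999, -0.049, -0.0], [0.0, 0.002, -1.0]]
ft_force: [0.4, -0.9, -0.5]
opening: 0.0242
```

Request:
{"method": "drive_tool", "body": {
  "moves": [0, 0, 1.2, 0, 0, 0, 0, 0, 0, 0, 0, 0]
}}

```text
t: 18.4
tcp_pos: [0.6531, 0.0414, 0.0279]
ee_rot: [[0.049, 0.999, 0.0], [0.999, -0.049, -0.0], [-0.0, 0.0, -1.0]]
ft_force: [-0.7, 0.1, -1.5]
opening: 0.0245
```

Request:
{"method": "drive_tool", "body": {
  "moves": [0, 0, 1, 0, 0, 0, 0, 0]
}}

```text
t: 18.6
tcp_pos: [0.653, 0.0414, 0.0266]
ee_rot: [[0.049, 0.999, -0.0], [0.999, -0.049, -0.0], [-0.0, -0.0, -1.0]]
ft_force: [-0.5, 0.5, -1.5]
opening: 0.0241
```

Request:
{"method": "drive_tool", "body": {
  "moves": [0, 0, 0.7, 0, 0, 0, 0, 0]
}}

```text
t: 18.8
tcp_pos: [0.6531, 0.0414, 0.0265]
ee_rot: [[0.049, 0.999, -0.0], [0.999, -0.049, -0.0], [-0.0, -0.0, -1.0]]
ft_force: [-2.2, -0.9, 1.9]
opening: 0.0244
```

Contact. I'll release, lift with a twist to xang ≈ 180 and travel to w4.

Request:
{"method": "drive_tool", "body": {
  "moves": [0, 0, 0, 0, 0, 0, 0, 0, 0, 0, 0, 0, 0, 0, -5, 0, 0, 0, -30, 0, 0, 0, -40, 0, 0, 0, -40, -8.5, 0, 0, -10, -8.5, 0, 0, 0, -8.5, 0, 0, 0, -8.5, 0, 0, 0, -8.5, 0, 0, 0, -8.5],
  "claw": 50
}}

```text
t: 20.0
tcp_pos: [0.6532, 0.0414, 0.1517]
ee_rot: [[-0.749, 0.662, 0.001], [0.662, 0.749, 0.0], [-0.001, 0.0, -1.0]]
ft_force: [0.2, 0.0, -0.3]
opening: 0.05
```

Request:
{"method": "drive_tool", "body": {
  "moves": [0, 0, 0, -8.5, 0, 0, 0, -8.5, 0, 0, 0, -8.5, 0, 0, 0, -8.5, 0, 0, 0, -7.8, 0, 0, 0, 0]
}}

```text
t: 20.6
tcp_pos: [0.6532, 0.0414, 0.1516]
ee_rot: [[-1.0, 0.001, 0.001], [0.001, 1.0, -0.0], [-0.001, -0.0, -1.0]]
ft_force: [0.1, 0.3, -0.7]
opening: 0.0498
```

Request:
{"method": "drive_tool", "body": {
  "moves": [5, -20, 0, 0, 12, -45, 0, 0, 12, -45, 0, 0, 12, -45, 0, 0, 12, -45, 0, 0, 12, -45, 0, 0, 12, -45, 0, 0, 12, -45, 10, 0, 9, -30, 15, 0, 2, -9, 15, 0, 0, 0, 0, 0, 0, 0, 0, 0]
}}

```text
t: 21.8
tcp_pos: [0.553, -0.3315, 0.1106]
ee_rot: [[-1.0, 0.001, -0.001], [0.001, 1.0, 0.001], [0.001, 0.001, -1.0]]
ft_force: [0.2, 0.1, -0.2]
opening: 0.0501
```

Run:
```python
from h import *
w=grab_frame("wrist")
for r in tip_of("wrist","weight_4"): print(round(r["p"],2),np.round(r["centre"]),onz(w,r["centre"],0,True)[:2])
p=meas((.553,-.333),.018,.020,.029,.012,"w4.png")
print(proj(w,(*p,0),True))
go((*p,.008),180); print(observe()["joint_positions"])
```

```text
0.92 [568. 335.] [ 0.6547 -0.0975]
0.82 [322. 229.] [ 0.551 -0.332]
0.56 [620. 328.] [ 0.6568 -0.02  ]
fit [ 0.5503 -0.332 ] cost 0.6723188757896423
[322.0231 228.533 ]
tcp [ 0.5541 -0.3315  0.1122] xang -179.9 tool mm [  3.8929  -0.4192 104.2298] twist(tool) 0.05980499814324958
[-0.6223  0.2112  1.7596  0.0002  1.1692 -2.1943]
```

View pics/w4.png

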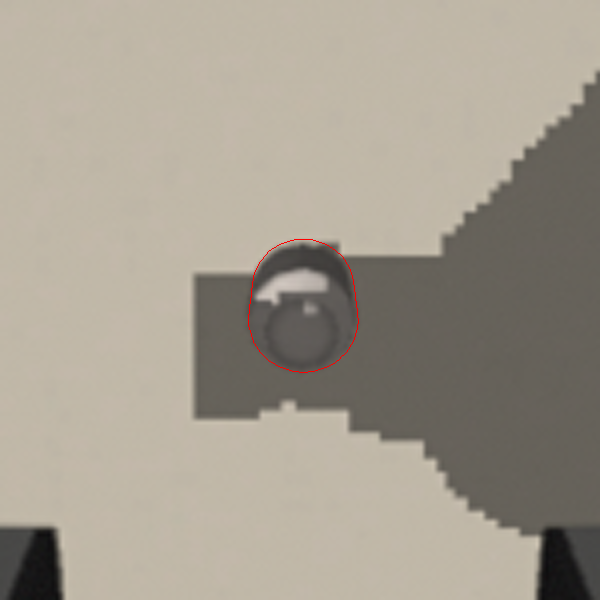

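w4 fits at (0.550,−0.332). I'll descend and grip.

Request:
{"method": "drive_tool", "body": {
  "moves": [3, 0, 20, 0, 0, 0, 35, 0, 0, 0, 30, 0, 0, 0, 13, 0, 0, 0, 6, 0, 0, 0, 0, 0]
}}

```text
t: 22.55
tcp_pos: [0.5505, -0.3323, 0.0075]
ee_rot: [[-1.0, -0.0, 0.0], [-0.0, 1.0, -0.0], [-0.0, -0.0, -1.0]]
ft_force: [0.3, 0.0, 0.0]
opening: 0.0502
```

Request:
{"method": "drive_tool", "body": {
  "moves": [0, 0, 0, 0, 0, 0, 0, 0, 0, 0, 0, 0, 0, 0, 0, 0, 0, 0, 0, 0, 0, 0, 0, 0],
  "claw": 8,
  "force": 30
}}

```text
t: 23.15
tcp_pos: [0.5511, -0.3334, 0.0091]
ee_rot: [[-1.0, 0.001, 0.003], [0.001, 1.0, -0.002], [-0.003, -0.002, -1.0]]
ft_force: [-0.3, 0.3, 5.9]
opening: 0.0161
```

Run:
```python
from h import *
go((.6565,.1155,.12),180); print(observe()["opening"],observe()["ft_force"])
```

```text
tcp [ 0.5511 -0.3334  0.0091] xang 180.0 tool mm [-105.3952  448.765  -111.3091] twist(tool) -0.032582953588701
0.01606557951000144 [-0.2892  0.3219  5.872 ]
```

Request:
{"method": "drive_tool", "body": {
  "moves": [0, 0, -10, 0, 0, 0, -35, 0, 0, 0, -45, 0, 0, 20, -31, 0, -8, 42, 0, 0, -8, 45, 0, 0, -8, 45, 0, 0, -8, 45, 0, 0, -8, 45, 0, 0, -8, 45, 0, 0, -12, 45, 0, 0, -12, 45, 0, 0]
}}

```text
t: 24.35
tcp_pos: [0.622, 0.0462, 0.1286]
ee_rot: [[-1.0, 0.001, 0.0], [0.001, 1.0, -0.0], [-0.0, -0.0, -1.0]]
ft_force: [0.3, -0.3, -1.0]
opening: 0.0163
```

Request:
{"method": "drive_tool", "body": {
  "moves": [-15, 35, 0, 0, -12, 25, 0, 0, -6, 12, 0, 0, 0, 0, 0, 0, 0, 0, 0, 0]
}}

```text
t: 24.85
tcp_pos: [0.6547, 0.1155, 0.1279]
ee_rot: [[-1.0, 0.001, -0.001], [0.001, 1.0, -0.001], [0.001, -0.001, -1.0]]
ft_force: [-0.3, -0.4, -0.8]
opening: 0.0161
```

Run:
```python
from h import *
s=observe(); t=s["tcp_pos"]
w=grab_frame("wrist"); save(w,"wrist4.png")
meas((t[0],t[1],t[2]-.0091),.018,.020,.029,.015,"h4f.png")
go((.6565,.1155,.0232),180); print(observe()["opening"])
```

```text
fit [0.6549 0.1141] cost 0.867810845375061
tcp [0.6547 0.1149 0.128 ] xang 179.9 tool mm [ -1.8698   0.6536 104.7796] twist(tool) -0.10934487178994345
0.016231328451256515
```

View pics/wrist4.png

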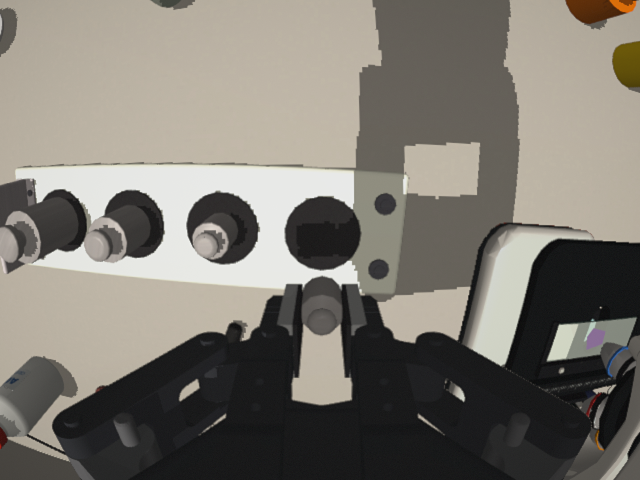

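The picture shows w1–w3 standing on their pads, the free pad at (323,233), w4 in the jaws at (322,305), and the microscope clear to the right. I'll measure the free pad and then lower.

Run:
```python
from h import *
w=grab_frame("wrist"); g=cv2.cvtColor(w["img"],cv2.COLOR_RGB2GRAY)
m=(g<90).astype(np.uint8); mm=np.zeros_like(m); cv2.circle(mm,(323,233),44,1,-1); m&=mm
cs,_=cv2.findContours(m,0,1); c=max(cs,key=cv2.contourArea)
pts=np.array([onz(w,p,.013,True)[:2]*1000 for p in c[:,0]]).astype(np.float32); print(cv2.fitEllipse(pts))
```

```text
((657.1299438476562, 115.0768051147461), (53.884864807128906, 53.90451431274414), 164.606689453125)
```

Request:
{"method": "drive_tool", "body": {
  "moves": [-2, 1, 15, 0, 0, 0, 35, 0, 0, 0, 30, 0, 0, 0, 15, 0, 0, 0, 6, 0, 0, 0, 2.5, 0, 0, 0, 0, 0, 0, 0, 0, 0]
}}

```text
t: 25.8
tcp_pos: [0.6585, 0.1175, 0.0265]
ee_rot: [[-1.0, 0.0, 0.003], [0.0, 1.0, 0.0], [-0.003, 0.0, -1.0]]
ft_force: [0.2, 0.2, -0.5]
opening: 0.0163
```

Request:
{"method": "drive_tool", "body": {
  "moves": [0, 0, 1, 0, 0, 0, 0, 0]
}}

```text
t: 26.0
tcp_pos: [0.6577, 0.1175, 0.0245]
ee_rot: [[-1.0, 0.0, 0.001], [0.0, 1.0, 0.0], [-0.001, 0.0, -1.0]]
ft_force: [-0.3, -0.6, -1.4]
opening: 0.0162
```

Request:
{"method": "drive_tool", "body": {
  "moves": [0, 0, 0.7, 0, 0, 0, 0, 0]
}}

```text
t: 26.2
tcp_pos: [0.6571, 0.1174, 0.023]
ee_rot: [[-1.0, 0.0, 0.0], [0.0, 1.0, 0.0], [-0.0, 0.0, -1.0]]
ft_force: [0.1, -0.1, -0.2]
opening: 0.0159
```

Request:
{"method": "drive_tool", "body": {
  "moves": [0, -1, 0.8, 0, 0, 0, 0, 0]
}}

```text
t: 26.4
tcp_pos: [0.6572, 0.1164, 0.0222]
ee_rot: [[-1.0, 0.0, 0.0], [0.0, 1.0, 0.0], [-0.0, 0.0, -1.0]]
ft_force: [-0.2, 0.4, 1.2]
opening: 0.0159
```

Request:
{"method": "drive_tool", "body": {
  "moves": [0, 0, 0.8, 0, 0, 0, 0, 0]
}}

```text
t: 26.6
tcp_pos: [0.6574, 0.1164, 0.0222]
ee_rot: [[-1.0, 0.0, 0.0], [0.0, 1.0, -0.0], [-0.0, -0.0, -1.0]]
ft_force: [-2.4, -0.2, 4.6]
opening: 0.016
```

Contact. I'll release, lift and check everything.

Request:
{"method": "drive_tool", "body": {
  "moves": [0, 0, 0, 0, 0, 0, 0, 0, 0, 0, 0, 0, 0, 0, -5, 0, 0, 0, -25, 0, 0, 0, -45, 0, 0, 0, -45, 0, 25, -20, -30, 0, 30, -40, -10, 0, 15, -30, 0, 0, 0, 0, 0, 0, 0, 0, 0, 0],
  "claw": 40
}}

```text
t: 27.8
tcp_pos: [0.5876, 0.0267, 0.1816]
ee_rot: [[-1.0, 0.002, 0.001], [0.002, 1.0, 0.0], [-0.001, 0.0, -1.0]]
ft_force: [-0.5, 0.0, 0.6]
opening: 0.0402
```

Run:
```python
from h import *
w=grab_frame("wrist"); save(w,"wrist5.png")
P=[(.6447,-.109),(.6487,-.0342),(.6527,.0405),(.6567,.1155)]; S=[(.042,.052,.072),(.034,.04,.056),(.026,.03,.042),(.018,.02,.029)]
for i,(p,s) in enumerate(zip(P,S)):
    f=meas((*p,.013),*s,.01,f"f{i+1}.png"); print(i+1,"off mm",(f-p)*1000)
    f=meas((*p,.013),*s,.01,f"g{i+1}.png","scene"); print("   scene off mm",(f-p)*1000)
cv2.imwrite("pics/fin.png",cv2.resize(np.vstack([np.hstack([cv2.imread(f"pics/f{i}.png")[:600,:600] if 0 else cv2.resize(cv2.imread(f"pics/{c}{i}.png"),(200,200)) for i in (1,2,3,4)]) for c in "fg"]),None,fx=1,fy=1))
s=observe(); print(s["t"],s["tcp_pos"],s["ft_force"])
```

```text
fit [ 0.6449 -0.1108] cost 0.8603252172470093
1 off mm [ 0.1801 -1.7547]
fit [ 0.6441 -0.1119] cost 0.5108674764633179
   scene off mm [-0.5547 -2.9017]
fit [ 0.65  -0.035] cost 1.3367823362350464
2 off mm [ 1.3326 -0.796 ]
fit [ 0.6491 -0.0351] cost 0.6173279881477356
   scene off mm [ 0.3753 -0.8957]
fit [0.6537 0.0403] cost 0.47908130288124084
3 off mm [ 1.0066 -0.2384]
fit [0.6532 0.0398] cost 0.6358950138092041
   scene off mm [ 0.4734 -0.6751]
fit [0.6574 0.1155] cost 0.4247282147407532
4 off mm [0.6835 0.0137]
fit [0.6586 0.1078] cost 0.5923705697059631
   scene off mm [ 1.8754 -7.7088]
28.25 [0.5878 0.0276 0.1809] [ 0.2807  0.8406 -0.7063]
```

View pics/wrist5.png

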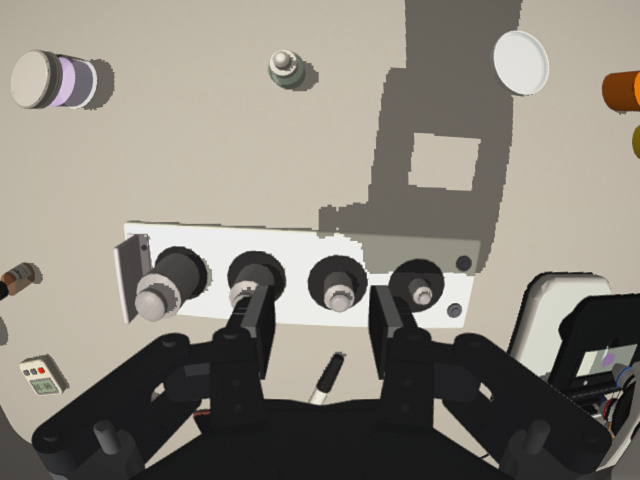

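View pics/fin.png

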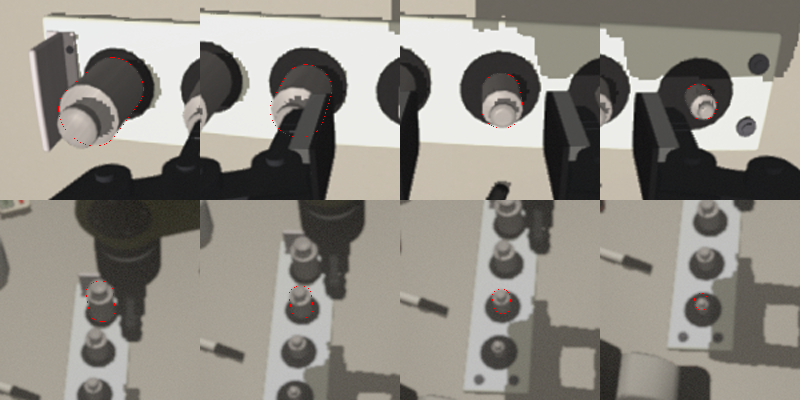

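All four weights stand upright and free, biggest at the end plate and then in order. The wrist fits put each within 2 mm of its pad's middle. The scene fit for w4 disagrees (8 mm), but its outline missed the weight and locked onto the pad edge. In both views w4 sits in the middle. Handing in.

```bash
python3 -c "
from cell import *
print(close_job())"
```

```text
the job is handed in; nothing more can be done
None
```

All four steel weights are upright on the white board, biggest on the pad beside the end plate and then smaller and smaller to the other end. The gripper let go of them all and is clear. I handed the job in at about 28 s; no verdict is reported.

- **Wrist-camera check:** each weight fitted within about 2 mm of its pad's middle. The w2 fit was looser because a finger partly hid that weight.
- **Scene-camera check:** weights 1–3 came out within 3 mm. The fit for w4 gave about 8 mm, which disagrees with the wrist reading of under 1 mm. In the picture that outline had caught the pad edge instead of the weight, and w4 looked centred in both views, so I trusted the wrist reading.
- **Look-alikes:** the orange and yellow weights and the green-banded bottle were not touched.

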